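Deal the second round of biscuit cartons

TASK

Each of the two cardboard trays already holds one full-length biscuit carton from the first round. Deal the second round: set one of the two loose full-length cartons down in the tray with the raised back panel, let go, and then set the other one in the low tray without a panel, so that both trays hold two. Each carton must stand upright on the tray floor, side by side with and parallel to the carton already there.

Things in the scene. Friction and masses are not known exactly. Their poses are not given: they have to be found in the camera images.
- pack_1_center (a point): Loose full-length biscuit carton standing in the middle of the table: 110 mm long (own x), 36 wide (y), 55 tall (z), 100 to 210 g, red ends, pale band, brown patch. The point is its centre, 27.5 mm above its underside. The two loose ones are alike; either may be dealt first. Not the like-coloured carton only 62 mm long.
- pack_2_center (a point): Loose full-length biscuit carton standing in the middle of the table: 110 mm long (own x), 36 wide (y), 55 tall (z), 100 to 210 g, red ends, pale band, brown patch. The point is its centre, 27.5 mm above its underside. The two loose ones are alike; either may be dealt first. Not the like-coloured carton only 62 mm long.
- tray_display: Open cardboard tray with a raised back panel (80 mm above the table) on its +x wall; dealt to first. Fixed; 168 mm along own x, 158 along y, walls 29 high, 4 thick, floor 4 thick; origin: centre of underside. A first-round carton is stuck down in it along x, centred at y = +52 mm. Free place beside it: y -75 to +34 mm (middle -20), x -80 to +80.
- tray_plain: Open cardboard tray, all four walls equally low, no panel; dealt to second. Fixed; 168 mm along own x, 158 along y, walls 29 high, 4 thick, floor 4 thick; origin: centre of underside. A first-round carton is stuck down in it along x, centred at y = +52 mm. Free place beside it: y -75 to +34 mm (middle -20), x -80 to +80.
Mind the look-alikes: they are no part of the job. Leave any orange look-alike of the part that bears pack_2_center alone.

How it is judged (in metres and radians):
On the way, in this order (a step that is already met when the one before it is completed fails the run):
1. one loose full-length carton stands, let go, in the free place of the tray with the raised back panel ((((x of pack_1_center in the frame of tray_display between -0.03 and 0.03 m and y of pack_1_center in the frame of tray_display between -0.062 and 0.019 m and z of pack_1_center in the frame of tray_display between 0.025 and 0.038 m and angle between pack_1_center's own z axis and vertical below 0.18 rad and angle between the x axis of pack_1_center and the x axis of tray_display, either way round below 0.3 rad) and contact force between pack_1 and the fingers below 0.2 N and linear speed of pack_1 below 0.03 m/s) or ((x of pack_2_center in the frame of tray_display between -0.03 and 0.03 m and y of pack_2_center in the frame of tray_display between -0.062 and 0.019 m and z of pack_2_center in the frame of tray_display between 0.025 and 0.038 m and angle between pack_2_center's own z axis and vertical below 0.18 rad and angle between the x axis of pack_2_center and the x axis of tray_display, either way round below 0.3 rad) and contact force between pack_2 and the fingers below 0.2 N and linear speed of pack_2 below 0.03 m/s))), for 0.2 s.
2. the other one stands, let go, in the free place of the low tray, the first still in its tray ((((x of pack_1_center in the frame of tray_display between -0.03 and 0.03 m and y of pack_1_center in the frame of tray_display between -0.062 and 0.019 m and z of pack_1_center in the frame of tray_display between 0.025 and 0.038 m and angle between pack_1_center's own z axis and vertical below 0.18 rad and angle between the x axis of pack_1_center and the x axis of tray_display, either way round below 0.3 rad) and (x of pack_2_center in the frame of tray_plain between -0.03 and 0.03 m and y of pack_2_center in the frame of tray_plain between -0.062 and 0.019 m and z of pack_2_center in the frame of tray_plain between 0.025 and 0.038 m and angle between pack_2_center's own z axis and vertical below 0.18 rad and angle between the x axis of pack_2_center and the x axis of tray_plain, either way round below 0.3 rad)) or ((x of pack_2_center in the frame of tray_display between -0.03 and 0.03 m and y of pack_2_center in the frame of tray_display between -0.062 and 0.019 m and z of pack_2_center in the frame of tray_display between 0.025 and 0.038 m and angle between pack_2_center's own z axis and vertical below 0.18 rad and angle between the x axis of pack_2_center and the x axis of tray_display, either way round below 0.3 rad) and (x of pack_1_center in the frame of tray_plain between -0.03 and 0.03 m and y of pack_1_center in the frame of tray_plain between -0.062 and 0.019 m and z of pack_1_center in the frame of tray_plain between 0.025 and 0.038 m and angle between pack_1_center's own z axis and vertical below 0.18 rad and angle between the x axis of pack_1_center and the x axis of tray_plain, either way round below 0.3 rad))) and contact force between each of pack_1, pack_2 and the fingers below 0.2 N and linear speed of each of pack_1, pack_2 below 0.03 m/s), for 0.2 s.
At the end, for the whole second after the job is handed in: Each tray holds one of the two loose full-length cartons beside its first: centre within 30 mm of tray x = 0 and at tray y -62 to +19 mm, 25 to 38 mm above the tray's underside, upright within 10 degrees, parallel to tray x within 17 degrees, released and at rest (all of step 2); the robot touches nothing.
It also fails if it takes over 62 s, if anything falls off the work surface, if the arm or the gripper's body presses on something with over 40 N, if the wrist force passes 120 N, or if a joint passes its speed limit or range.

ROBOT

A 6-joint arm with a two-finger parallel gripper is mounted at the origin on the work surface. World frame = base frame: x ahead of the robot, y to its left, z up, the work surface at z = 0. Lengths are in mm, angles in rad, forces in N, time in s.
With the tool pointing down it reaches from about 350 to 975 mm from the base axis. Payload 4.9 kg.
Tool frame: the origin (TCP) lies at the very end of the fingers, on their centre line; the grasp point (between the pads) lies 19 mm behind it; z points along the fingers, y is the line along which they close (so a half turn about z gives the same grasp; the last joint's range is limited). The gripper opens to 85 mm and grips with 20 to 120 N. Pads are 22 mm wide; open, the fingers measure 114 mm over their backs; the gripper's body (76 mm by 85 mm) begins 54 mm behind the grasp point. The pads swing forward as they close: fully open they stand 13 mm farther back than shut.
Start: joints at [-1.367, 0.053, 1.613, -0, 1.476, -0.119], TCP at [198.259, -592.701, 231.304] pointing down, gripper open.
Joint ranges: [-3.01, 3.01], [-1.01, 2.22], [0.06, 2.58], [-1.02, 4.17], [0.09, 2.62], [-3.14, 3.14]. Speed limits (rad/s): [2.57, 2.57, 3.14, 3.14, 3.14, 3.14].

INTERFACE

Orientations are given as [roll, pitch, yaw] about the fixed x, y, z axes, in that order (R = Rz(yaw) Ry(pitch) Rx(roll)).
In Python, from workcell import get_obs, grab_frame, sign_off, spot_in, cut_out, spot_point gives the robot as it stands. The module is installed in compiled form; this text tells all that it offers.
- The arm moves only by the shell command python3 -m pendant 'ROWS' [FORCE]. ROWS is JSON, a list that holds one entry, the list of rows, each a list of 5 numbers: the closure, from -1 (fully open) to 1 (shut), then the shift along the tool's x, y, z in cm, then the turn about the tool's z in degrees. A call has 1 to 20 rows; each row shifts and turns the commanded pose from where the row before left it, along the tool's axes as they then stand; what a row does not reach is not made up. A row lasts 1/10 s, in which the tool goes at most 50 mm and 8.59 degrees, less where a joint would pass 70% of its speed; a pose out of reach is approached as far as the arm can. A call is refused whole if a number of a shift passes 5 or a number of a turn 8.59, either way. A call with a gripper value outside its range is refused whole. The fingers move at their own pace and stop on an object; FORCE is the grip in N (left out, the last holds). Time passes only in rows, so rows that do not move let the fingers close. It gives the time, the measured TCP pose, the force, the opening and the grip force at its end, in the units of the state.
- get_obs(): the state, without advancing time (a new reading comes with each control period).
- grab_frame(name): name is "scene" or "top" or "wrist"; returns a dict with "frame" (480x640x3 uint8, red, green, blue), "mtx" (3x3 intrinsics, pixels), "k1" (the pictures are not rectified: a ray, as slopes to the right and down, at radius r is drawn at 1 + k1 r^2 times it, then the intrinsics apply), "position" and "attitude" of the camera in the world. Camera axes: x right, y up, looking along -z (the intrinsics and any distortion apply to the point x, -y, -z); pixel columns grow to the right and rows downward; lengths in mm; the calibration is good to about 2 mm. A picture is of the moment at which its call begins. There is no depth.
- sign_off(): hands the job in; it is judged then, once.
Trained networks look in a picture, given as the dict that the camera call returned (one of the last four; its "shot" number tells which), for a name from the list of things; names that differ only in an ending like _2 or _b are one class to them, and where a whole thing is asked for, a point or a joint stands for the part that bears it (a point fixed in the world has none). Each returns a list of dicts, best first, with "conf" (0 to 1); they miss things now and then, are a little off and sometimes report something else, mostly with a low value. They report only what shows in the picture. A call takes as long as a camera call. They do not tell look-alikes from the thing itself.
- spot_in(target, picture): "bbox" ([left, top, width, height] in pixels, round what is visible of it).
- cut_out(target, picture): "mask" (480x640 bool, what is visible of it) and "bbox" ([left, top, width, height] in pixels, round what is visible of it).
- spot_point(target, picture): "xy" ([column, row] in pixels: a listed point, or the origin of a listed thing).
The state is a dict: "time": time; "qpos": joint angles; "qd": joint speeds; "tau": joint torques, N m; "position": TCP position; "ee_rot": TCP orientation; "contact_force": force on the tool from outside, world axes, zero at the start; "torque": the same for the moment, N m; "width": opening from 0.0 (shut) to 1.0 (fully open); "finger_force": force on a finger pad.
Only numpy, scipy, OpenCV 4.12 (cv2) and the standard library are available. Lean on these libraries where they do the work, as an engineer would, in place of code of your own. Each camera call takes 0.05 s, during which the arm holds its last target. There are 200 camera calls.

## Working session

There is one attempt and no reset: what is moved stays moved. The work goes in short steps, Python scripts to look and compute and a shell command to move; the robot and the scene stay as the last step left them, time stands still between calls to the robot, and variables do not carry over. Pictures are saved under pics/ and viewed, at most 10 in all, crops included, and the job is handed in when it is done.

```bash
mkdir -p pics; cat > h.py <<'E'
import numpy as np, cv2
from workcell import *
from scipy.spatial.transform import Rotation as Ro
def R(a):
    a=np.array(a,float)
    return a if a.shape==(3,3) else (Ro.from_quat(a).as_matrix() if a.size==4 else Ro.from_euler('xyz',a).as_matrix())
def ray(p,uv):
    d=np.array([p['k1'],0,0,0,0][:1]+[0,0,0],float)
    uv=np.array(uv,float).reshape(-1,1,2)
    n=cv2.undistortPoints(uv,np.array(p['mtx'],float),d).reshape(-1,2)
    return np.c_[n[:,0],-n[:,1],-np.ones(len(n))]@R(p['attitude']).T
def plane(p,uv,z):
    r=ray(p,uv);c=np.array(p['position'],float)
    return (c+r*((z-c[2])/r[:,2])[:,None])[:,:2]
def save(p,n,crop=None,s=1):
    f=p['frame'][:,:,::-1]
    if crop: x,y,w,h=crop; f=f[y:y+h,x:x+w]
    cv2.imwrite('pics/'+n,cv2.resize(f,None,fx=s,fy=s))
E
python3 - <<'E'
from h import *
o=get_obs();print(o['position'],o['ee_rot'],o['time'])
for n in ['top','scene']:
    p=grab_frame(n);save(p,n+'.png');print(n,p['mtx'],p['k1'],p['position'],p['attitude'])
    for t in ['pack_1_center','tray_display','tray_plain']:
        for d in cut_out(t,p): print('cut',t,round(d['conf'],2),d['bbox'],int(d['mask'].sum()))
        for d in spot_point(t,p): print('pt',t,round(d['conf'],2),d['xy'],plane(p,d['xy'],27.5 if 'pack' in t else 0).round())
E
```

```text
[ 198.13543395 -592.09940454  230.05527829] [-3.13953529e+00 -2.25621783e-04  3.22833173e-01] 0.0
top [[451.75271229   0.         319.50604931]
 [  0.         451.75271229 233.03048631]
 [  0.           0.           1.        ]] -0.002274312468801957 [470.80481316  13.59093357 978.71023882] [ 0.13231186 -0.02004675 -1.54821873]
cut pack_1_center 0.93 [344.4, 275.3, 21.2, 58.1] 1064
pt pack_1_center 0.95 [350.7, 303.8] [[451. -71.]]
cut tray_display 0.93 [108.8, 225.3, 94.1, 99.4] 6678
pt tray_display 0.74 [159.8, 275.3] [[501. 337.]]
cut tray_plain 0.79 [414.9, 241.1, 89.8, 91.4] 6122
pt tray_plain 0.73 [457.7, 287.0] [[ 491. -305.]]
scene [[592.18977394   0.         315.33474843]
 [  0.         592.18977394 241.01491216]
 [  0.           0.           1.        ]] -0.1450591870830198 [1490.89445895 -536.24067285  720.48707921] [1.00705713 0.00710489 1.04012866]
cut pack_1_center 0.71 [241.0, 211.9, 35.1, 47.0] 1053
cut pack_1_center 0.22 [375.4, 173.6, 90.8, 59.4] 3419
pt pack_1_center 0.75 [258.2, 233.9] [[451. -80.]]
pt pack_1_center 0.59 [169.5, 280.3] [[ 519. -311.]]
cut tray_display 0.95 [373.3, 171.8, 93.7, 61.6] 3372
pt tray_display 0.62 [417.2, 210.2] [[512. 326.]]
cut tray_plain 0.82 [117.6, 239.3, 106.8, 78.9] 5108
pt tray_plain 0.82 [170.2, 282.4] [[ 489. -303.]]
```

View pics/top.png

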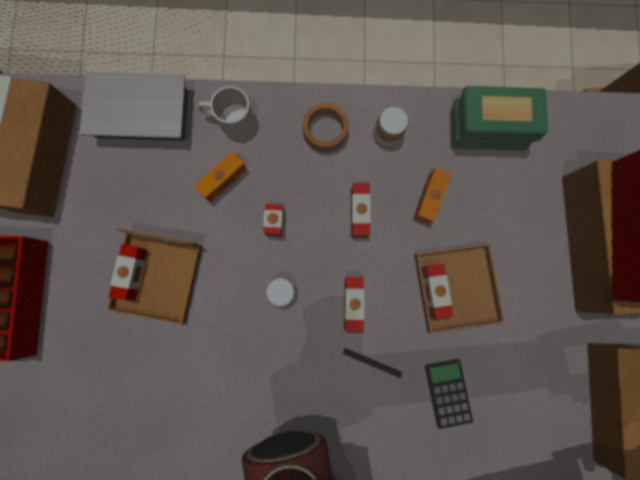

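View pics/scene.png

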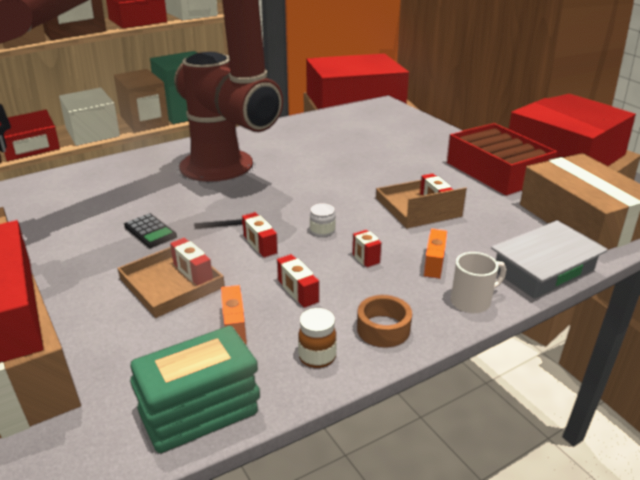

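The pictures show (top view):
- **Loose full-length cartons:** (361,210) and (355,304), both red with a pale band and a brown patch. These are the ones I want.
- **Look-alikes to avoid:** the short red carton at (273,219), the orange ones at (221,176) and (434,196), and the stuck-down cartons at (127,272) and (440,291).
- **Trays:** the one with the panel is at left (155,277), its panel facing up (+x). The plain one is at right (459,288).

Next I fit the poses and check them in a close crop.

```bash
cat >> h.py <<'E'
from scipy.optimize import minimize
def proj(p,P):
    M=R(p['attitude']);q=(np.array(P,float)-np.array(p['position']))@M
    s=np.c_[q[:,0],-q[:,1]]/-q[:,2:]; s=s*(1+p['k1']*(s**2).sum(1,keepdims=True))
    K=np.array(p['mtx']);return s*[K[0,0],K[1,1]]+K[:2,2]
def boxes(kind):
    if kind=='pack': return [(-55,55,-18,18,0,55)]
    b=[(-84,84,-79,79,0,29),(-55,55,34,70,4,59)]
    if kind=='display': b.append((80,84,-79,79,0,80))
    return b
def corners(b,t):
    c,s=np.cos(t[2]),np.sin(t[2])
    return [[t[0]+c*x-s*y,t[1]+s*x+c*y,z] for x in b[:2] for y in b[2:4] for z in b[4:]]
def sil(p,kind,t):
    m=np.zeros((1920,2560),np.uint8)
    for b in boxes(kind):
        h=cv2.convexHull((proj(p,corners(b,t))*4+1.5).astype(np.float32)); cv2.fillConvexPoly(m,h.round().astype(np.int32),1)
    return m>0
def fit(views,kind,t0):
    V=[(p,cv2.resize(m.astype(np.uint8),(2560,1920),interpolation=cv2.INTER_NEAREST)>0) for p,m in views]
    def f(v):
        t=[v[0],v[1],v[2]/200];r=0
        for p,m in V:
            s=sil(p,kind,t); r+=1-(s&m).sum()/(s|m).sum()
        return r/len(V)
    v=[t0[0],t0[1],t0[2]*200]
    S=np.array([v,[v[0]+12,v[1],v[2]],[v[0],v[1]+12,v[2]],[v[0],v[1],v[2]+25]])
    r=minimize(f,v,method='Nelder-Mead',options=dict(initial_simplex=S,xatol=.1,fatol=1e-4))
    return np.array([r.x[0],r.x[1],r.x[2]/200]),r.fun
def gc(p,rect):
    m=np.zeros((480,640),np.uint8);cv2.grabCut(np.ascontiguousarray(p['frame']),m,rect,np.zeros((1,65)),np.zeros((1,65)),6,cv2.GC_INIT_WITH_RECT)
    return (m&1)>0
E
python3 - <<'E'
from h import *
p=grab_frame('top')
f=p['frame'].copy();big=cv2.resize(f,None,fx=4,fy=4)
def draw(kind,t):
    for b in boxes(kind):
        q=(proj(p,corners(b,t))*4+1.5).round().astype(int)
        for i in range(8):
            for j in (i^1,i^2,i^4):
                if i<j: cv2.line(big,tuple(map(int,q[i])),tuple(map(int,q[j])),(0,255,0),1)
for k,t0 in [('display',[505,337,-.15]),('plain',[490,-305,.1])]:
    m=cut_out('tray_'+k,p)[0]['mask'];t,e=fit([(p,m)],k,t0);print(k,t.round(3),round(e,3));draw(k,t)
for r,t0 in [((345,178,32,64),[650,-80,0]),((338,270,34,68),[451,-71,0])]:
    m=gc(p,r);t,e=fit([(p,m)],'pack',t0);print('pack',t.round(3),round(e,3));draw('pack',t)
b=big[:,:,::-1]
cv2.imwrite('pics/trays.png',np.hstack([b[880:1340,420:820],b[940:1400,1640:2040]]))
cv2.imwrite('pics/packs.png',np.hstack([b[680:1000,1300:1600],b[1060:1380,1280:1580]]))
E
```

```text
display [ 4.96517e+02  3.41970e+02 -1.64000e-01] 0.02
plain [ 4.89387e+02 -3.00716e+02  1.65000e-01] 0.018
pack [ 6.45421e+02 -8.73320e+01  1.30000e-02] 0.099
pack [ 4.50323e+02 -7.69540e+01  1.00000e-03] 0.079
```

View pics/trays.png

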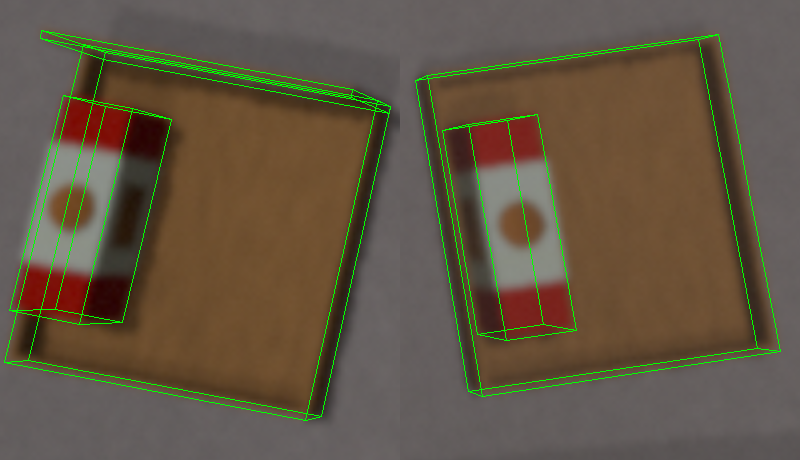

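View pics/packs.png

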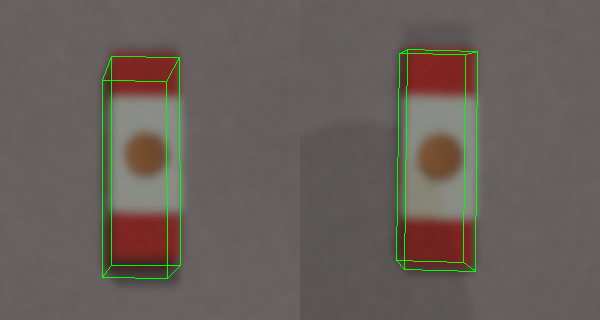

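The close crop confirms that both chosen cartons are full length (about 110 x 36, red ends, pale band, brown patch), and the tray outlines match. I'll start with carton B, the near one.

```bash
python3 -m pendant '[[[-1,2.5,-2.55,0,0],[-1,2.5,-2.55,0,0],[-1,2.5,-2.55,0,0],[-1,2.5,-2.55,0,0],[-1,2.5,-2.55,0,0],[-1,2.5,-2.55,0,0],[-1,2.5,-2.55,0,0],[-1,2.5,-2.55,0,0],[-1,2.5,-2.55,0,0],[-1,2.5,-2.55,0,0],[-1,2.5,-2.55,0,0],[-1,2.5,-2.55,0,0],[-1,2.5,-2.55,0,0],[-1,2.5,-2.55,0,0],[-1,2.5,-2.55,0,0],[-1,2.5,-2.55,0,0],[-1,0,0,0,6.2],[-1,0,0,0,6.2],[-1,0,0,0,6.1],[-1,0,0,0,0]]]' 40
cat > w.py <<'E'
from h import *
import sys
n=sys.argv[1]
o=get_obs();p=grab_frame('wrist');print(o['time'],o['position'].round(1),o['ee_rot'].round(3),p['position'])
big=cv2.resize(p['frame'],None,fx=4,fy=4)[:,:,::-1].copy()
for d in cut_out('pack_1_center',p):
    c=spot_point('pack_1_center',p)
    t0=plane(p,[d['bbox'][0]+d['bbox'][2]/2,d['bbox'][1]+d['bbox'][3]/2],40)[0]
    t,e=fit([(p,d['mask'])],'pack',[t0[0],t0[1],0]);print(round(d['conf'],2),np.round(d['bbox']),'fit',t.round(3),round(e,3))
    for b in boxes('pack'):
        q=(proj(p,corners(b,t))*4+1.5).round().astype(int)
        for i in range(8):
            for j in (i^1,i^2,i^4):
                if i<j: cv2.line(big,tuple(map(int,q[i])),tuple(map(int,q[j])),(0,255,0),2)
for c in spot_point('pack_1_center',p): print(round(c['conf'],2),c['xy'],plane(p,c['xy'],27.5).round(1))
cv2.imwrite(f'pics/{n}.png',cv2.resize(big,(640,480),interpolation=cv2.INTER_AREA))
E
python3 w.py w1
```

```text
time: 2.85
position: [448.2, -78.7, 231.4]
ee_rot: [3.141, -0.0, 0.001]
contact_force: [0.2, 0.3, 0.2]
width: 1.002
finger_force: 0.0
2.85 [448.2 -78.7 231.4] [ 3.141e+00 -0.000e+00  1.000e-03] [530.27918018 -78.8864343  373.70790404]
0.65 [293. 131.  46. 134.] fit [ 4.50849e+02 -7.76550e+01  3.00000e-03] 0.027
0.88 [318.0, 198.7] [[448.6 -80.5]]
```

View pics/w1.png

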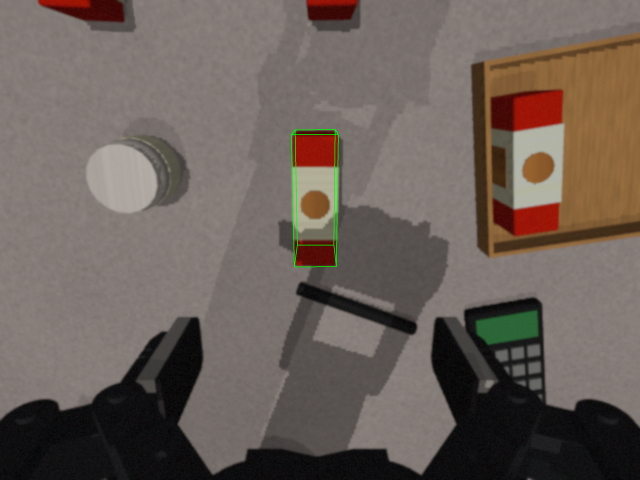

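The wrist view shows the loose full-length carton at (316,198), and the fit outline sits right on it. The jar at (122,178) and the rod at (355,308) are clear of the fingers. Descending to grasp.

```bash
python3 -m pendant '[[[-1,0.26,-0.1,3,0],[-1,0,0,3,0],[-1,0,0,3,0],[-1,0,0,3,0],[-1,0,0,3,0],[-1,0,0,2.5,0],[-1,0,0,2,0],[-1,0,0,1.5,0],[-1,0,0,0.9,0],[-1,0,0,0,0],[0.4,0,0,0,0],[0.4,0,0,0,0],[0.4,0,0,0,0],[0.4,0,0,0,0],[0.4,0,0,0,0],[0.4,0,0,0,0],[0.4,0,0,0,0],[0.4,0,0,0,0]]]' 40
```

```text
time: 4.85
position: [451.6, -78.1, 13.3]
ee_rot: [3.141, -0.002, -0.0]
contact_force: [-0.8, 0.5, 5.1]
width: 0.416
finger_force: 41.8
```

```bash
python3 -m pendant '[[[0.4,0,0,-1.5,0],[0.4,0,0,-3,0],[0.4,0,0,-3,0],[0.4,0,0,-3,0],[0.4,0,0,-3,0],[0.4,0,0,-1.5,0]]]' 40
python3 -m pendant '[[[0.4,0.15,-1.4,0,0],[0.4,0.3,-2.9,0,0],[0.4,0.3,-2.9,0,0],[0.4,0.3,-2.9,0,0],[0.4,0.3,-2.9,0,0],[0.4,0.3,-2.9,0,0],[0.4,0.3,-2.9,0,0],[0.4,0.3,-2.9,0,0],[0.4,0.3,-2.9,0,0],[0.4,0.3,-2.9,0,0],[0.4,0.3,-2.9,0,0],[0.4,0.3,-2.9,0,0],[0.4,0.3,-2.9,0,0],[0.4,0.3,-2.9,0,0],[0.4,0.1,-0.9,0,0],[0.4,0,0,0,4.7],[0.4,0,0,0,4.7],[0.4,0,0,0,0]]]' 40
python3 - <<'E'
from h import *
p=grab_frame('wrist');save(p,'w2.png')
big=p['frame'].copy()
m=cut_out('tray_display',p)[0];print(m['conf'],m['bbox'])
p2=grab_frame('top');print([ (d['conf'],d['xy']) for d in spot_point('pack_1_center',p2)])
t=[496.5,342,-.164]
b=p['frame'][:,:,::-1].copy()
for bx in boxes('display'):
    q=proj(p,corners(bx,t)).round().astype(int)
    for i in range(8):
        for j in (i^1,i^2,i^4):
            if i<j: cv2.line(b,tuple(map(int,q[i])),tuple(map(int,q[j])),(0,255,0),1)
cv2.imwrite('pics/w2.png',b)
E
```

```text
time: 5.45
position: [451.5, -78.1, 164.6]
ee_rot: [3.141, -0.003, -0.0]
contact_force: [0.7, 0.2, -1.6]
width: 0.417
finger_force: 41.1
time: 7.25
position: [491.7, 321.5, 161.0]
ee_rot: [3.14, 0.002, -0.164]
contact_force: [-0.2, -0.5, -1.8]
width: 0.418
finger_force: 41.1
0.78 [128.9, 94.8, 304.5, 231.3]
[(0.84, [136.6, 269.7])]
```

View pics/w2.png

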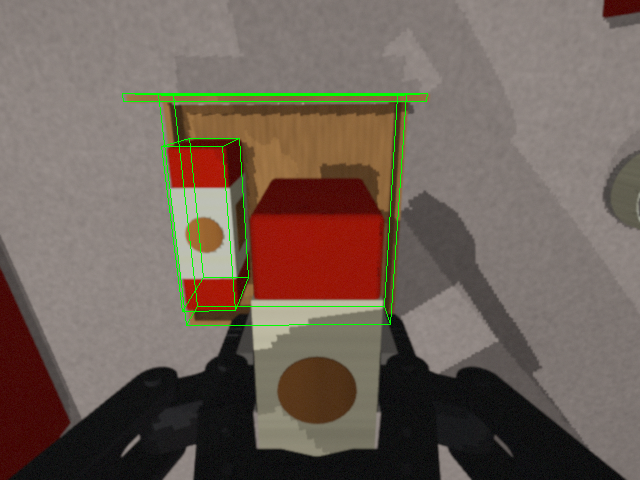

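The carton hangs straight in the grip at (317,300). It lines up with the tray's free place between the stuck carton (205,225) and the right wall (400,210), and the tray outline matches. Lowering.

```bash
python3 -m pendant '[[[0.4,0.1,-0.05,1.5,0],[0.4,0,0,3,0],[0.4,0,0,3,0],[0.4,0,0,2.5,0],[0.4,0,0,2,0],[0.4,0,0,1,0],[0.4,0,0,0.6,0],[0.4,0,0,0.3,0],[0.4,0,0,0.2,0],[0.4,0,0,0,0]]]' 40
```

```text
time: 8.45
position: [493.9, 322.7, 22.1]
ee_rot: [-3.141, -0.001, -0.164]
contact_force: [-1.0, -0.0, -0.9]
width: 0.417
finger_force: 41.1
```

```bash
python3 -m pendant '[[[0.4,0,0,0.2,0],[0.4,0,0,0.2,0],[0.4,0,0,0.1,0],[0.4,0,0,0,0]]]' 40
```

```text
time: 8.85
position: [493.8, 322.7, 17.4]
ee_rot: [-3.141, -0.001, -0.164]
contact_force: [-2.3, -0.3, 4.3]
width: 0.418
finger_force: 41.6
```

```bash
python3 -m pendant '[[[0.1,0,0,0,0],[-0.15,0,0,0,0],[-0.15,0,0,0,0],[-0.15,0,0,0,0],[-0.15,0,0,0,0],[-0.15,0,0,-0.5,0],[-0.15,0,0,-1,0],[-0.15,0,0,-2,0],[-0.15,0,0,-3,0],[-0.15,0,0,-4,0],[-1,0,0,-4,0],[-1,0,0,-4,0],[-1,0,0,-2,0],[-1,0,0,0,-4.7],[-1,0,0,0,-4.7],[-1,0,0,0,0]]]' 40
python3 - <<'E'
from h import *
p=grab_frame('wrist');save(p,'w3.png')
for d in spot_point('pack_1_center',p): print(d['conf'],d['xy'],plane(p,d['xy'],31.5))
t=np.array([496.5,342,-.164])
for d in spot_point('pack_1_center',p):
    q=plane(p,d['xy'],31.5)[0]-t[:2];c,s=np.cos(t[2]),np.sin(t[2]);print(c*q[0]+s*q[1],-s*q[0]+c*q[1])
E
```

```text
time: 10.45
position: [493.5, 322.5, 222.7]
ee_rot: [-3.141, -0.002, -0.0]
contact_force: [-0.7, 0.2, -0.3]
width: 1.004
finger_force: 0.0
0.8 [319.7, 205.9] [[490.96234858 319.51754465]]
-1.7927310992143584 -23.084897597427997
```

View pics/w3.png

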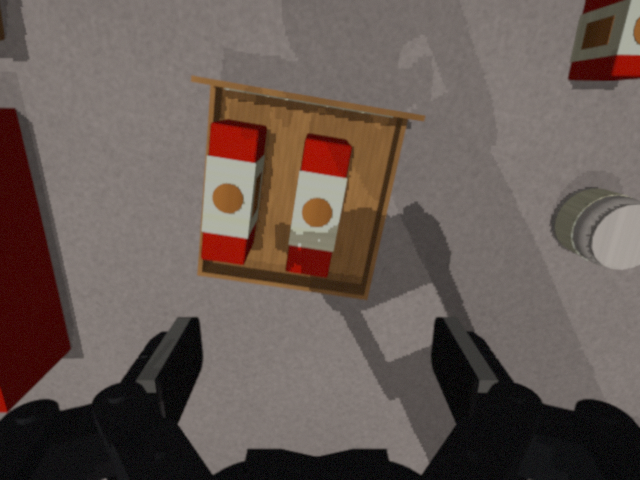

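The first carton stands at (319,205), parallel to the stuck one (233,190), at about (-2,-23) in the tray. On to carton A.

```bash
python3 -m pendant '[[[-1,0.5,1.4,0,0],[-1,1,2.7,0,0],[-1,1,2.7,0,0],[-1,1,2.7,0,0],[-1,1,2.7,0,0],[-1,1,2.7,0,0],[-1,1,2.7,0,0],[-1,1,2.7,0,0],[-1,1,2.7,0,0],[-1,1,2.7,0,0],[-1,1,2.7,0,0],[-1,1,2.7,0,0],[-1,1,2.7,0,0],[-1,1,2.7,0,0],[-1,1,2.7,0,0],[-1,0.6,1.7,0,0],[-1,0,0,0,0],[-1,0,0,0,0]]]' 40
python3 w.py w4
```

```text
time: 12.4
position: [644.0, -86.7, 221.0]
ee_rot: [-3.141, 0.001, -0.001]
contact_force: [-0.7, -0.5, 0.3]
width: 1.001
finger_force: 0.0
12.4 [644.  -86.7 221. ] [-3.141e+00  1.000e-03 -1.000e-03] [726.23487502 -87.10093892 363.26239222]
```

View pics/w4.png

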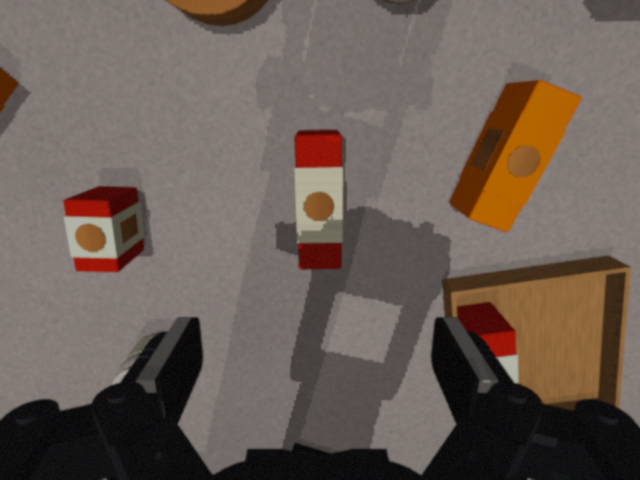

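The network missed it, but the carton is plainly at (319,200), straight up in the picture; the short one (103,228) and the orange one (515,155) are well clear. I'll compute its pose from its top face.

```bash
python3 - <<'E'
from h import *
p=grab_frame('wrist')
print(plane(p,[[318.5,206],[295.5,131],[342,131],[319,206]],55).round(1))
m=gc(p,(285,122,67,152));print(fit([(p,m)],'pack',[645,-87,0]))
for c in spot_point('pack_1_center',p): print(round(c['conf'],2),c['xy'],plane(p,c['xy'],27.5).round(1))
E
```

```text
[[ 647.4  -87.5]
 [ 704.6  -70.3]
 [ 704.7 -104.8]
 [ 647.4  -87.9]]
(array([ 6.46320349e+02, -8.89920085e+01,  1.88039872e-02]), np.float64(0.0976881725509462))
```

```bash
python3 -m pendant '[[[-1,0.35,0.1,3,0],[-1,0,0,3,0],[-1,0,0,3,0],[-1,0,0,3,0],[-1,0,0,3,0],[-1,0,0,2.5,0],[-1,0,0,1.5,0],[-1,0,0,1,0],[-1,0,0,0.8,0],[-1,0,0,0,0],[0.4,0,0,0,0],[0.4,0,0,0,0],[0.4,0,0,0,0],[0.4,0,0,0,0],[0.4,0,0,0,0],[0.4,0,0,0,0],[0.4,0,0,0,0],[0.4,0,0,0,0]]]' 40
python3 -m pendant '[[[0.4,0,0,-1.5,0],[0.4,0,0,-3,0],[0.4,0,0,-3,0],[0.4,0,0,-3,0],[0.4,0,0,-3,0],[0.4,0,0,-1.5,0],[0.4,0,0,0,0]]]' 40
```

```text
time: 14.45
position: [648.6, -87.8, 14.4]
ee_rot: [3.141, -0.002, -0.0]
contact_force: [-0.5, -1.2, 5.9]
width: 0.415
finger_force: 42.2
time: 15.15
position: [649.2, -87.9, 166.5]
ee_rot: [3.14, -0.005, -0.0]
contact_force: [-0.0, -0.1, -1.1]
width: 0.412
finger_force: 41.6
```

```bash
python3 -m pendant '[[[0.4,-0.8,1.2,0,0],[0.4,-1.4,2.1,0,0],[0.4,-1.4,2.1,0,0],[0.4,-1.4,2.1,0,0],[0.4,-1.4,2.1,0,0],[0.4,-1.4,2.1,0,0],[0.4,-1.4,2.1,0,0],[0.4,-1.4,2.1,0,0],[0.4,-1.4,2.1,0,0],[0.4,-1.4,2.1,0,0],[0.4,-1.4,2.1,0,0],[0.4,-0.8,1.1,0,0],[0.4,0,0,0,-4.7],[0.4,0,0,0,-4.7],[0.4,0,0,0,0]]]' 40
python3 - <<'E'
from h import *
p=grab_frame('wrist')
t=[489.4,-300.7,.165]
b=p['frame'][:,:,::-1].copy()
for bx in boxes('plain'):
    q=proj(p,corners(bx,t)).round().astype(int)
    for i in range(8):
        for j in (i^1,i^2,i^4):
            if i<j: cv2.line(b,tuple(map(int,q[i])),tuple(map(int,q[j])),(0,255,0),1)
cv2.imwrite('pics/w5.png',b)
E
```

```text
time: 16.65
position: [490.7, -320.1, 161.5]
ee_rot: [-3.139, 0.002, 0.163]
contact_force: [-0.6, -0.3, -1.2]
width: 0.415
finger_force: 41.6
```

View pics/w5.png

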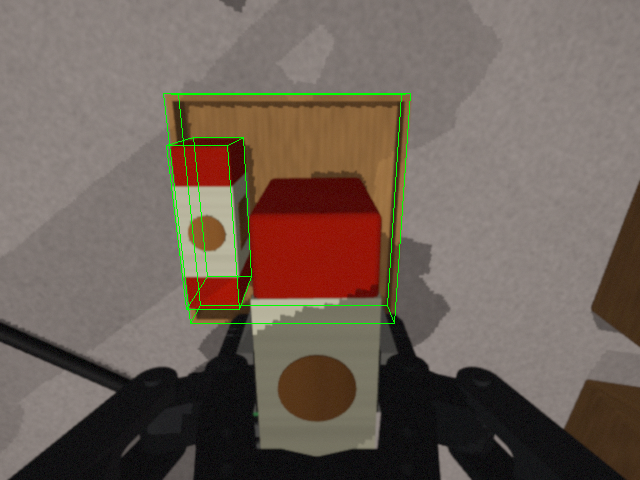

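The second carton hangs straight at (317,300) over the plain tray's free place, between the stuck carton (207,230) and the right wall (400,200), and the tray outline matches. Lowering.

```bash
python3 -m pendant '[[[0.4,0.15,0,1.5,0],[0.4,0,0,3,0],[0.4,0,0,3,0],[0.4,0,0,2.5,0],[0.4,0,0,2,0],[0.4,0,0,1,0],[0.4,0,0,0.6,0],[0.4,0,0,0.3,0],[0.4,0,0,0.1,0],[0.4,0,0,0,0]]]' 40
python3 -m pendant '[[[0.4,0,0,0.2,0],[0.4,0,0,0.1,0],[0.4,0,0,0,0]]]' 40
```

```text
time: 17.7
position: [493.9, -320.8, 24.2]
ee_rot: [3.14, -0.001, 0.164]
contact_force: [-0.1, -0.5, -1.4]
width: 0.42
finger_force: 41.6
time: 18.0
position: [493.3, -320.3, 20.4]
ee_rot: [3.142, -0.0, 0.164]
contact_force: [-0.7, -0.5, -1.3]
width: 0.419
finger_force: 41.6
```

```bash
python3 -m pendant '[[[0.4,0,0,0.1,0],[0.4,0,0,0.1,0],[0.4,0,0,0,0]]]' 40
```

```text
time: 18.3
position: [493.4, -320.4, 18.4]
ee_rot: [3.141, -0.0, 0.164]
contact_force: [-0.3, 0.2, -0.8]
width: 0.416
finger_force: 41.8
```

```bash
python3 -m pendant '[[[0.4,0,0,0.1,0],[0.4,0,0,0,0],[0.1,0,0,0,0],[-0.15,0,0,0,0],[-0.15,0,0,0,0],[-0.15,0,0,0,0],[-0.15,0,0,0,0],[-0.15,0,0,-0.5,0],[-0.15,0,0,-1,0],[-0.15,0,0,-2,0],[-0.15,0,0,-3,0],[-0.15,0,0,-4,0],[-0.15,0,0,-4,0],[-0.15,0,0,-4,0],[-0.15,0,0,-2,0],[-0.15,0,0,0,0],[-0.15,0,0,0,0]]]' 40
python3 - <<'E'
from h import *
p=grab_frame('wrist');q=grab_frame('scene')
f=np.hstack([cv2.resize(p['frame'],(400,300)),cv2.resize(q['frame'][150:330,100:500],(400,300))])
cv2.imwrite('pics/w6.png',f[:,:,::-1])
t=np.array([489.4,-300.7,.165]);c,s=np.cos(t[2]),np.sin(t[2])
for d in spot_point('pack_1_center',p):
    v=plane(p,d['xy'],31.5)[0]-t[:2];print(d['conf'],d['xy'],c*v[0]+s*v[1],-s*v[0]+c*v[1])
E
```

```text
time: 20.0
position: [493.3, -320.3, 222.9]
ee_rot: [3.141, -0.001, 0.164]
contact_force: [-1.4, 0.2, -0.2]
width: 0.572
finger_force: 0.0
```

View pics/w6.png

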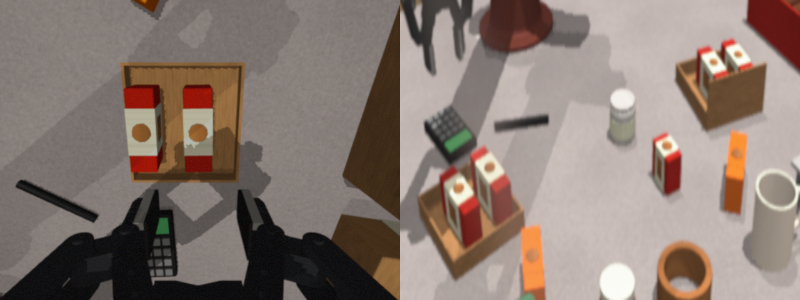

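Both trays hold two upright, parallel cartons. In the composite, the plain tray's new one is at (198,128) beside (143,128), and the display pair is at about (725,65). The gripper is clear, so I'm handing in.

```bash
python3 -c "from workcell import *;print(sign_off())"
```

```text
the job is handed in; nothing more can be done
None
```

I placed one loose full-length carton in each tray, upright and parallel beside its first, checked both in the last pictures, and handed the job in at about 20 s of the 62 s allowed; no verdict was returned.

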